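# Build the sieve tower on the shaker

## Task

Build the sieve tower on the receiver cup of the white shaker, one piece at a time from the bottom up: first the fine sieve (the shallowest, with the densest mesh), on it the medium one, on that the coarse one (the tallest, with the widest mesh), and last the lid with its knob. Each piece must sit upright and fully home in the one below, and the finished tower must stand still by itself. Leave the caps, the jar, the dish and the tweezers where they are.

Things in the scene. Friction and masses are not known exactly. Their poses are not given: they have to be found in the camera images.
- fine_sieve_center (a point): FINE sieve, the shallowest: upright steel ring 56 mm across, 28 mm tall, mouth 50 mm, mesh floor (12 by 12 thin wires) 10 mm up, 90 g. Its lowest 7 mm are a tapered foot (40 mm wide at the bottom, 47 at the top) under a flat 56 mm shoulder: the foot drops into the mouth below until the shoulder rests on that rim. Point on its axis, 14 mm above the underside; z up its axis.
- medium_sieve_center (a point): MEDIUM sieve: the same steel ring, 56 mm across, mouth 50 mm, with the same 7 mm tapered foot (included in its height), but 40 mm tall; mesh floor (6 by 6 wires) 10 mm up, 110 g. Point on its axis, 20 mm above the underside; z up its axis.
- coarse_sieve_center (a point): COARSE sieve, the tallest: the same steel ring, 56 mm across, mouth 50 mm, with the same 7 mm tapered foot (included in its height), but 54 mm tall; mesh floor (3 by 3 thick wires) 10 mm up, 140 g. Point on its axis, 27 mm above the underside; z up its axis.
- lid_knob (a point): Steel sieve lid, upright: the same 7 mm tapered foot under a 56 mm disc whose top is 13 mm above the underside, and on it a black upright knob 22 mm in diameter and 30 mm tall (its top 43 mm above the underside); 90 g. Point in the middle of the knob, on the axis, 28 mm above the underside; z up its axis.
- receiver_rim (a point): Centre of the rim of the receiver: open steel cup, 56 mm outside, 50 mm inside, 26 mm deep, rim 80 mm above the bench, z up; fixed upright on the immovable white sieve shaker (130 by 130 mm box, top 45 mm up; 72 mm collar round the cup's foot, top 50 mm up). The grey balance of like size on the other side (flat steel plate 53 mm up, no cup) is fixed and no part of the job.
- eye_cap1_center (a point): Black open eyepiece cap, 36 mm in diameter, 32 mm tall, loose, standing among the sieves; the point is at its centre, 16 mm up. To be left alone.
- eye_cap2_center (a point): A second such black cap, standing beyond the sieves; the point is at its centre, 16 mm up. To be left alone.
- jar_center (a point): Greenish glass specimen jar with a white cap, 60 mm in diameter, 100 mm tall, loose; the point is at its centre, 50 mm up. To be left alone.
- dish_center (a point): Low clear glass dish, 68 mm in diameter, 14 mm tall, loose; the point is at its centre, 7 mm up. To be left alone.
- tweezers_center (a point): Steel tweezers lying flat on the robot's side of the sieves, about 125 mm long (along its x), 11 mm wide and 6 mm tall, loose; the point is at its middle, 3 mm up. To be left alone.
There are look-alikes about, which are no part of the job. Leave any red look-alike of the part that bears medium_sieve_center alone.

How it is judged:
On the way, in this order (a step that is already met when the one before it is completed fails the run):
1. the fine sieve sits fully home in the receiver, upright (horizontal distance between fine_sieve_center and receiver_rim below 0.004 m and z of fine_sieve_center in the frame of receiver_rim between 0.004 and 0.01 m and angle between fine_sieve_center's own z axis and vertical below 0.07 rad), for 0.2 s.
2. the medium sieve sits fully home in the fine sieve, upright (all of step 1 and horizontal distance between medium_sieve_center and fine_sieve_center below 0.004 m and z of medium_sieve_center in the frame of fine_sieve_center between 0.024 and 0.03 m and angle between medium_sieve_center's own z axis and vertical below 0.07 rad), for 0.2 s.
3. the coarse sieve sits fully home in the medium sieve, upright (all of step 2 and horizontal distance between coarse_sieve_center and medium_sieve_center below 0.004 m and z of coarse_sieve_center in the frame of medium_sieve_center between 0.037 and 0.043 m and angle between coarse_sieve_center's own z axis and vertical below 0.07 rad), for 0.2 s.
4. the lid sits fully home in the coarse sieve, upright (all of step 3 and horizontal distance between lid_knob and coarse_sieve_center below 0.004 m and z of lid_knob in the frame of coarse_sieve_center between 0.045 and 0.051 m and angle between lid_knob's own z axis and vertical below 0.07 rad), for 0.2 s.
At the end, for the whole second after the job is handed in: From the bottom: receiver, fine, medium, coarse sieve, lid; each within 4 mm sideways of the axis of the piece below, within 3 mm of its fully seated height and tilted less than 0.07 rad, all released and at rest (all of step 4 and linear speed of each of fine_sieve, medium_sieve, coarse_sieve, sieve_lid below 0.02 m/s); the robot touches nothing.
It fails at once if the first black eyepiece cap is shoved more than 30 mm from where it stood (distance of eye_cap1_center from where it was at the start of the episode above 0.03 m).
It fails at once if the second black eyepiece cap is shoved more than 30 mm from where it stood (distance of eye_cap2_center from where it was at the start of the episode above 0.03 m).
It fails at once if the specimen jar is shoved more than 30 mm from where it stood (distance of jar_center from where it was at the start of the episode above 0.03 m).
It fails at once if the glass dish is shoved more than 30 mm from where it stood (distance of dish_center from where it was at the start of the episode above 0.03 m).
It fails at once if the tweezers is shoved more than 30 mm from where it stood (distance of tweezers_center from where it was at the start of the episode above 0.03 m).
It also fails if it takes over 112 s, if anything falls off the work surface, if the arm or the gripper's body presses on something with over 40 N, if the wrist force passes 120 N, or if a joint passes its speed limit or range.

## Robot

A 6-joint arm with a two-finger parallel gripper is mounted at the origin on the work surface. World frame = base frame: x ahead of the robot, y to its left, z up, the work surface at z = 0. Lengths are in m, angles in rad, forces in N, time in s.
With the tool pointing down it reaches from about 0.35 to 0.85 m from the base axis. Payload 8.1 kg.
Tool frame: the origin (TCP) lies between the finger pads; the fingertips stand 11 mm ahead of it and the grasp point (between the pads) lies 8 mm behind it; y points along the fingers, x is the direction in which the jaws open and shut, and the axes are right-handed (so a half turn about y gives the same grasp; the last joint's range is limited). The gripper opens to 93 mm and grips with 3 to 60 N. Pads are 15 mm wide; open, the fingers measure 128 mm over their backs; the gripper's body (75 mm by 188 mm) begins 65 mm behind the grasp point.
Start: joints at [1.245, 0.13, 1.488, -0, 1.523, -0.085], TCP at [0.143, 0.583, 0.23] pointing down, gripper open.
Joint ranges: [-2.96, 2.96], [-0.89, 2.26], [0.02, 2.5], [-1.34, 4.48], [0, 2.73], [-2.66, 2.66]. Speed limits (rad/s): [2.39, 2.39, 2.79, 3.14, 3.14, 3.14].

## Interface

Orientations are given as a rotation vector (axis times angle).
In Python, from plant import readout, optics, robot gives the robot as it stands.
- The arm moves only by the shell command python3 -m creep 'ROWS' [FORCE]. ROWS is JSON, a list that holds one entry, the list of rows, each a list of 7 numbers: the closure, from 0 (fully open) to 1 (shut), then the shift along the tool's x, y, z in cm, then the turn, a rotation vector about the tool's x, y, z in degrees. In form: [[[grip, x, y, z, wx, wy, wz], ...]]. A call has exactly 8 rows; each row shifts and turns the pose as measured when the row begins, along the tool's axes as they then stand; what a row does not reach is not made up. A row lasts 1/10 s, in which the tool goes at most 50 mm and 8.59 degrees, less where a joint would pass 70% of its speed; a pose out of reach is approached as far as the arm can. A call is refused whole if a number of a shift passes 5 or a number of a turn 8.59, either way. A call with a gripper value outside its range is refused whole. The fingers move at their own pace and stop on an object; FORCE is the grip in N (left out, the last holds). Time passes only in rows, so rows that do not move let the fingers close, or fill a call up. It gives the time, the measured TCP pose, the force and the opening at its end, in the units of the state.
- readout.read_state(): the state, without advancing time (a new reading comes with each control period).
- optics.read_camera(name): name is "scene" or "top" or "wrist"; returns a dict with "frame" (420x560x3 uint8, red, green, blue), "depth" (420x560 float32, m along the optical axis (not along the pixel's ray), 0 where there is no reading), "intrinsics" (3x3 intrinsics, pixels), "R" (3x3) and "t" (3): a world point X has camera coordinates R X + t. Camera axes: x right, y down, z forward; pixel columns grow to the right and rows downward; lengths in m; the calibration is good to about 2 mm. A picture is of the moment at which its call begins.
- robot.close_job(): hands the job in, once; it reports no verdict.
The state is a dict: "t": time; "q": joint angles; "dq": joint speeds; "joint_torque": joint torques, N m; "tool_pos": TCP position; "orientation": TCP orientation; "force": force on the tool from outside, world axes, zero at the start; "wrist_torque": the same for the moment, N m; "opening": finger opening in m.
Only numpy, scipy, OpenCV 4.12 (cv2) and the standard library are available. Lean on these libraries where they do the work, as an engineer would, in place of code of your own. Each camera call takes 0.05 s, during which the arm holds its last target. There are 200 camera calls.

## Working session

There is one attempt and no reset: what is moved stays moved. The work goes in short steps, Python scripts to look and compute and a shell command to move; the robot and the scene stay as the last step left them, time stands still between calls to the robot, and variables do not carry over. Pictures are saved under pics/ and viewed, about 12 in all and at most 16, crops included, and the job is handed in when it is done.

```bash
mkdir -p pics; ls
cat > h.py <<'E'
import numpy as np, cv2
from plant import readout, optics, robot
from scipy.spatial.transform import Rotation as Ro
def cam(n,save=None):
    c=optics.read_camera(n)
    if save: cv2.imwrite('pics/'+save,cv2.cvtColor(c['frame'],cv2.COLOR_RGB2BGR))
    np.savez('/tmp/%s.npz'%n,**c)
    return c
def cloud(c):
    d=c['depth'];v,u=np.indices(d.shape);K=c['intrinsics']
    p=np.stack([(u-K[0,2])/K[0,0]*d,(v-K[1,2])/K[1,1]*d,d],-1)
    return (p-c['t'])@c['R']
def ray(c,u,v,z):
    K=c['intrinsics'];d=c['R'].T@np.array([(u-K[0,2])/K[0,0],(v-K[1,2])/K[1,1],1]);o=-c['R'].T@c['t']
    return o+d*(z-o[2])/d[2]
E
python3 - <<'E'
from h import *
for n in ['top','scene','wrist']:
    c=cam(n,n+'0.png'); print(n,-c['R'].T@c['t'],c['R'][2],c['intrinsics'][0,0],(c['depth']>0).mean())
s=readout.read_state();print(s)
a=cv2.imread('pics/top0.png');
E
```

```text
pics
top [0.37645077 0.01331099 1.42245292] [ 1.45119047e-01 -4.73532082e-04 -9.89414088e-01] 546.3530203045359 0.9958673469387755
scene [1.05799077 0.27326956 0.8470814 ] [-0.54280662 -0.26939262 -0.7954801 ] 460.75861838558615 0.9958928571428571
wrist [0.07581951 0.59857195 0.38464123] [ 0.24357097 -0.060324   -0.96800527] 313.94657328656496 0.9945578231292517
{'t': 0.15, 'q': array([ 1.24456855e+00,  1.30990764e-01,  1.48901344e+00,  4.39863031e-06,
        1.52301019e+00, -8.54148796e-02]), 'dq': array([-0.00037378, -0.0021904 , -0.00355475, -0.00038819,  0.0025047 ,
        0.00074761]), 'joint_torque': array([ 4.79786249e-04, -5.60477507e+01, -4.92336202e+01,  7.67862378e-02,
        3.06142517e-02, -1.36909957e-04]), 'tool_pos': array([0.14294556, 0.58229083, 0.22883519]), 'orientation': array([-1.31433253, -1.0291111 ,  1.03110097]), 'force': array([-0.1791475 , -0.04308789, -0.67052082]), 'wrist_torque': array([ 0.02720827, -0.01692928,  0.05945311]), 'opening': 0.09331830563986145}
```

View pics/top0.png

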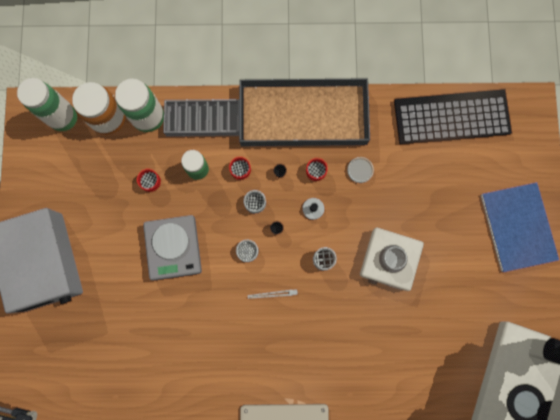

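View pics/scene0.png

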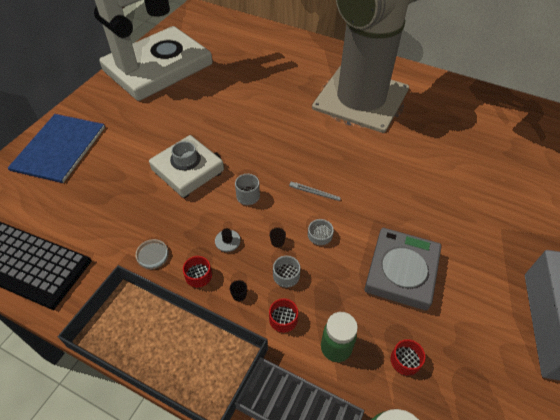

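The top view (up = +x, left = +y) shows fine at (247,250), medium (255,202), coarse (325,259), lid (313,208) and receiver (394,259). Caps are at (277,228) and (280,171), the dish at (360,170), the tweezers at (272,295). Three red look-alikes are at (149,180), (240,168) and (317,169). The scene view agrees.

```bash
cat > meas.py <<'E'
from h import *
from scipy.optimize import least_squares
def circ(P,r=None):
    # outer circle: fit to points, robust
    f=lambda q: np.hypot(P[:,0]-q[0],P[:,1]-q[1])-q[2]
    m=P[:,:2].mean(0);return least_squares(f,[m[0],m[1],.026],loss='soft_l1',f_scale=.001).x
E
python3 - <<'E'
from meas import *
cs={n:dict(np.load('/tmp/%s.npz'%n)) for n in ['top','scene']}
cl={n:cloud(c) for n,c in cs.items()}
s=readout.read_state();print(Ro.from_rotvec(s['orientation']).as_matrix().round(3))
# (pixel in top, nominal top z, rim radius)
T=dict(fine=(247,250,.028),med=(255,202,.040),coarse=(325,259,.054),lid=(313,208,.043),recv=(394,259,.08),cap1=(277,228,.032),cap2=(280,171,.032),dish=(360,170,.014),jar=(194,163,.1),red2=(240,168,.04),red3=(317,169,.04),balance=(170,242,.053))
for k,(u,v,z) in T.items():
    g=ray(cs['top'],u,v,z)
    for n in cl:
        P=cl[n].reshape(-1,3);d=np.hypot(*(P[:,:2]-g[:2]).T)
        Q=P[(d<.045)&(P[:,2]>.008)]
        if len(Q)<20: print(k,n,'few');continue
        zt=np.percentile(Q[:,2],98)
        R=Q[Q[:,2]>zt-.006]; mm=(R.min(0)+R.max(0))/2; ce,r=cv2.minEnclosingCircle(R[:,:2].astype(np.float32))
        print(k,n,'ray',g[:2].round(3),'ztop %.3f'%zt,'n',len(R),'fit',circ(R).round(4),'enc',np.round(ce,4),round(r,4))
P=cl['top'].reshape(-1,3);g=ray(cs['top'],272,295,.005);d=np.abs(P[:,:2]-g[:2]);Q=P[(d[:,0]<.04)&(d[:,1]<.09)&(P[:,2]>.0035)];print('tw',g,Q.min(0),Q.max(0),len(Q))
for n in cl: 
  P=cl[n].reshape(-1,3);Q=P[(abs(P[:,0]-.25)<.05)&(abs(P[:,1])<.2)];print(n,'bench z',np.median(Q[:,2]))
E
```

```text
[[ 0.238 -0.    -0.971]
 [ 0.971 -0.001  0.238]
 [-0.001 -1.     0.   ]]
fine top ray [0.494 0.091] ztop 0.033 n 43 fit [0.4945 0.0918 0.0261] enc [0.4944 0.092 ] 0.0275
fine scene ray [0.494 0.091] ztop 0.030 n 134 fit [0.4953 0.092  0.0262] enc [0.495  0.0917] 0.0295
med top ray [0.616 0.07 ] ztop 0.044 n 56 fit [0.6212 0.0715 0.0261] enc [0.6213 0.0711] 0.0278
med scene ray [0.616 0.07 ] ztop 0.042 n 152 fit [0.6219 0.0715 0.0262] enc [0.6214 0.0718] 0.0286
coarse top ray [ 0.467 -0.105] ztop 0.056 n 67 fit [ 0.4705 -0.1048  0.0262] enc [ 0.4703 -0.1048] 0.0277
coarse scene ray [ 0.467 -0.105] ztop 0.055 n 125 fit [ 0.4716 -0.1049  0.0262] enc [ 0.4707 -0.1043] 0.0294
lid top ray [ 0.598 -0.079] ztop 0.046 n 40 fit [ 0.604  -0.0807  0.0074] enc [ 0.6037 -0.0805] 0.0103
lid scene ray [ 0.598 -0.079] ztop 0.044 n 76 fit [ 0.6047 -0.0799  0.0079] enc [ 0.6045 -0.0807] 0.0114
recv top ray [ 0.463 -0.272] ztop 0.081 n 90 fit [ 0.4682 -0.2756  0.0263] enc [ 0.4686 -0.2756] 0.0288
recv scene ray [ 0.463 -0.272] ztop 0.081 n 138 fit [ 0.469  -0.2756  0.0263] enc [ 0.4703 -0.2776] 0.0299
c
[... 897 characters left out ...]
d2 scene ray [0.706 0.108] ztop 0.042 n 168 fit [0.7117 0.1101 0.0263] enc [0.7109 0.11  ] 0.0286
red3 top ray [ 0.701 -0.091] ztop 0.042 n 66 fit [ 0.7051 -0.0905  0.0262] enc [ 0.7057 -0.0899] 0.0286
red3 scene ray [ 0.701 -0.091] ztop 0.042 n 157 fit [ 0.7059 -0.0899  0.0263] enc [ 0.7056 -0.0903] 0.029
balance top ray [0.514 0.284] ztop 0.059 n 478 fit [0.5165 0.2819 0.0302] enc [0.5155 0.2835] 0.044
balance scene ray [0.514 0.284] ztop 0.056 n 1242 fit [0.5168 0.2842 0.0305] enc [0.5156 0.2839] 0.0446
tw [0.37938139 0.02882854 0.005     ] [ 0.33966523 -0.05914892  0.00350113] [0.41937721 0.11622849 1.42245292] 1273
top bench z -0.00033683201759194365
scene bench z 0.00011290049443084107
```

Both views agree to about 1 mm, and heights match the text. Next step is to move above the fine sieve.

```bash
cat > to.py <<'E'
import sys; from h import *
x,y,z,yaw=map(float,sys.argv[1:5])
s=readout.read_state();R=Ro.from_rotvec(s['orientation']).as_matrix()
d=np.array([x,y,z])-s['tool_pos']
tgt=np.array([[np.cos(np.radians(yaw)),0,0],[np.sin(np.radians(yaw)),0,0],[0,-1,0]]);tgt[:,2]=np.cross(tgt[:,0],tgt[:,1])
w=np.degrees(Ro.from_matrix(R.T@tgt).as_rotvec())
print('t %.1f pos'%s['t'],s['tool_pos'].round(4),'left cm',(R.T@d*100).round(2),'turn',w.round(2),'after-turn cm',(tgt.T@d*100).round(2),'F',s['force'].round(1),'op %.4f'%s['opening'])
E
python3 -m creep '[[[0,-3.2,0,-3.75,0,0,0],[0,-3.2,0,-3.75,0,0,0],[0,-3.2,0,-3.75,0,0,0],[0,-3.2,0,-3.75,0,0,0],[0,-3.2,0,-3.75,0,0,0],[0,-3.2,0,-3.75,0,0,0],[0,-3.2,0,-3.75,0,0,0],[0,-3.2,0,-3.75,0,0,0]]]' 20
python3 to.py .4949 .0919 .12 90
```

```text
t: 0.95
tool_pos: [0.3733, 0.2582, 0.2249]
orientation: [-1.311, -1.034, 1.043]
force: [1.8, 0.4, 0.0]
opening: 0.0929
t 0.9 pos [0.3733 0.2582 0.2249] left cm [-13.36  10.53 -15.65] turn [ -0.16 -13.16  -0.31] after-turn cm [-16.63  10.49 -12.16] F [1.8 0.4 0. ] op 0.0929
```

```bash
python3 -m creep '[[[0,-2.4,2,-2.8,0,-6.6,0],[0,-2.7,2,-2.7,0,-6.6,0],[0,-3,2,-2.4,0,0,0],[0,-3,2,-2.4,0,0,0],[0,-2.8,2,-2.3,0,0,0],[0,-2.3,0.5,-1,0,0,0],[0,-1,0,0,0,0,0],[0,0,0,0,0,0,0]]]' 20
python3 to.py .4949 .0919 .02 90
python3 -c "
from h import *
cam('wrist','w1.png')"
```

```text
t: 1.75
tool_pos: [0.5063, 0.0644, 0.1167]
orientation: [-1.209, -1.208, 1.214]
force: [-0.5, 0.9, -0.8]
opening: 0.093
t 1.8 pos [0.5063 0.0644 0.1167] left cm [2.79 9.67 1.12] turn [-0.1   0.14 -0.18] after-turn cm [2.75 9.67 1.14] F [-0.5  0.9 -0.8] op 0.0930
```

View pics/w1.png

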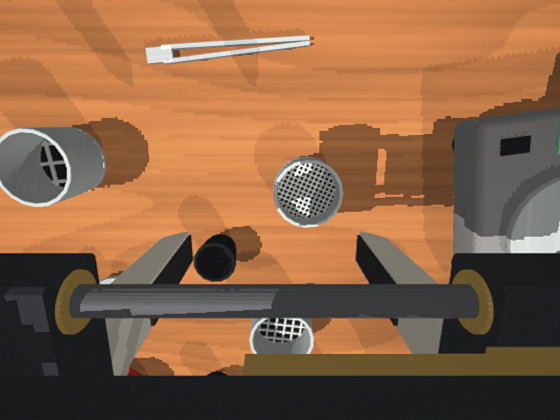

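The wrist view shows the fine sieve at (308,191), with the coarse at (50,165), cap1 at (215,258) and the medium at (282,335) behind the bar. I'll align, check against the wrist depth, then descend.

```bash
python3 - <<'E'
from meas import *
P=cloud(dict(np.load('/tmp/wrist.npz'))).reshape(-1,3)
for k,g in dict(fine=(.4949,.0919),coarse=(.471,-.1048)).items():
    Q=P[(np.hypot(*(P[:,:2]-g).T)<.04)&(P[:,2]>.008)&(P[:,2]<.07)];zt=np.percentile(Q[:,2],98);R=Q[Q[:,2]>zt-.005];print(k,zt,circ(R).round(4),len(R))
E
python3 -m creep '[[[0,2.75,3,1.1,0,0,0],[0,0,2,0,0,0,0],[0,0,0,0,0,0,0],[0,0,0,0,0,0,0],[0,0,0,0,0,0,0],[0,0,0,0,0,0,0],[0,0,0,0,0,0,0],[0,0,0,0,0,0,0]]]' 20
python3 to.py .4949 .0919 .02 90
```

```text
fine 0.029656482000045795 [0.4933 0.0905 0.0261] 882
coarse 0.05529451784432635 [ 0.4698 -0.1052  0.0261] 1309
t: 2.6
tool_pos: [0.4981, 0.0988, 0.0743]
orientation: [-1.214, -1.222, 1.209]
force: [0.4, 0.5, -0.0]
opening: 0.093
t 2.6 pos [0.4981 0.0988 0.0743] left cm [-0.69  5.43  0.38] turn [ 0.63  0.39 -0.  ] after-turn cm [-0.69  5.43  0.32] F [ 0.4  0.5 -0. ] op 0.0930
```

```bash
python3 -m creep '[[[0,-0.7,1.5,0.4,0.6,0.4,0],[0,0,1.5,0,0,0,0],[0,0,1,0,0,0,0],[0,0,0.5,0,0,0,0],[0,0,0,0,0,0,0],[0,0,0,0,0,0,0],[0,0,0,0,0,0,0],[0,0,0,0,0,0,0]]]' 20
python3 to.py .4942 .0913 .02 90
```

```text
t: 3.4
tool_pos: [0.4938, 0.0895, 0.026]
orientation: [-1.21, -1.206, 1.208]
force: [-0.0, 0.1, -0.2]
opening: 0.0929
t 3.4 pos [0.4938 0.0895 0.026 ] left cm [ 0.18  0.6  -0.04] turn [-0.07 -0.16 -0.02] after-turn cm [ 0.18  0.6  -0.04] F [-0.   0.1 -0.2] op 0.0929
```

```bash
python3 -m creep '[[[0,0.18,0.6,0,0,0,0],[0,0,0,0,0,0,0],[1,0,0,0,0,0,0],[1,0,0,0,0,0,0],[1,0,0,0,0,0,0],[1,0,0,0,0,0,0],[1,0,0,0,0,0,0],[1,0,0,0,0,0,0]]]' 20
python3 to.py .4942 .0913 .02 90
python3 -m creep '[[[1,0,0,0,0,0,0],[1,0,0,0,0,0,0],[1,0,0,0,0,0,0],[1,0,-1,0,0,0,0],[1,0,-2,0,0,0,0],[1,0,-3,0,0,0,0],[1,0,-3,0,0,0,0],[1,0,-3,0,0,0,0]]]' 25
python3 to.py .4686 -.2756 .16 90
```

```text
t: 4.2
tool_pos: [0.4949, 0.0917, 0.0208]
orientation: [-1.211, -1.208, 1.207]
force: [0.2, -0.1, 0.1]
opening: 0.0549
t 4.2 pos [0.4949 0.0917 0.0208] left cm [-0.04  0.08  0.07] turn [ 0.07 -0.14 -0.01] after-turn cm [-0.04  0.08  0.07] F [ 0.2 -0.1  0.1] op 0.0549
t: 5.0
tool_pos: [0.49, 0.0913, 0.141]
orientation: [-1.203, -1.199, 1.213]
force: [-0.3, -0.6, -1.5]
opening: 0.0547
t 5.0 pos [0.49   0.0913 0.141 ] left cm [-36.7   -1.83   2.07] turn [-0.61 -0.14 -0.07] after-turn cm [-36.69  -1.9    2.14] F [-0.3 -0.6 -1.5] op 0.0547
```

```bash
python3 -m creep '[[[1,-3,-1,0.3,-0.6,0,0],[1,-4.5,-0.4,0.3,0,0,0],[1,-4.5,0,0.3,0,0,0],[1,-4.5,0,0.3,0,0,0],[1,-4.5,0,0.3,0,0,0],[1,-4.5,0,0,0,0,0],[1,-4,0,0,0,0,0],[1,-2,0,0,0,0,0]]]' 25
python3 to.py .4686 -.2756 .16 90
python3 -m creep '[[[1,-2,0,0,0,0,0],[1,-1,0,0,0,0,0],[1,0,0,0,0,0,0],[1,0,0,0,0,0,0],[1,0,0,0,0,0,0],[1,0,0,0,0,0,0],[1,0,0,0,0,0,0],[1,0,0,0,0,0,0]]]' 25
python3 to.py .4686 -.2756 .094 90
python3 -c "
from h import *
cam('scene');cam('wrist','w2.png')"
```

```text
t: 5.8
tool_pos: [0.4787, -0.2324, 0.1708]
orientation: [-1.223, -1.226, 1.207]
force: [-0.6, 1.1, -0.5]
opening: 0.0553
t 5.8 pos [ 0.4787 -0.2324  0.1708] left cm [-4.31  1.07  1.06] turn [ 1.1   0.31 -0.21] after-turn cm [-4.32  1.08  1.01] F [-0.6  1.1 -0.5] op 0.0553
t: 6.6
tool_pos: [0.4786, -0.2628, 0.1731]
orientation: [-1.224, -1.226, 1.205]
force: [-0.2, -0.2, 0.5]
opening: 0.0548
t 6.6 pos [ 0.4786 -0.2628  0.1731] left cm [-1.25  7.89  1.16] turn [ 1.14  0.25 -0.18] after-turn cm [-1.28  7.91  1.  ] F [-0.2 -0.2  0.5] op 0.0548
```

View pics/w2.png

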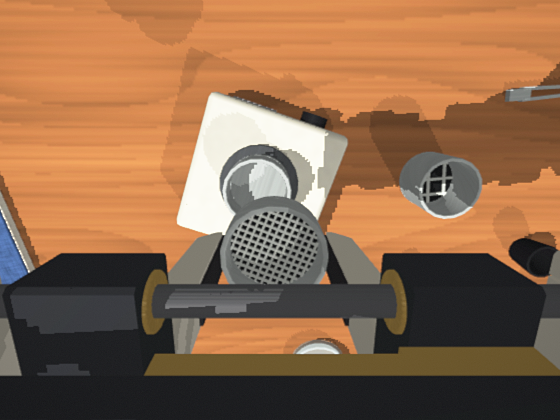

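The sieve is held at (275,245), with the receiver behind at (258,185). I'll measure the held sieve against the receiver in the wrist and scene clouds.

```bash
cat > held.py <<'E'
# rim of held piece near TCP (needs height of top above TCP) and rim of tower
import sys; from meas import *
ztop=float(sys.argv[1]); zt=float(sys.argv[2]); tx,ty=.4686,-.2756
if len(sys.argv)>3: cam('wrist');cam('scene')
s=readout.read_state();p=s['tool_pos']
for n in ['wrist','scene']:
    P=cloud(dict(np.load('/tmp/%s.npz'%n))).reshape(-1,3)
    for k,g,z in (('held',p[:2],p[2]+ztop),('tower',(tx,ty),zt)):
        r=np.hypot(*(P[:,:2]-g).T)
        Q=P[(r<.034)&(abs(P[:,2]-z)<.004)]
        if k=='held': Q=Q[abs(Q[:,1]-p[1])<.025]
        if len(Q)>15: c=circ(Q);print(n,k,'c-g',((c[:2]-g)*1000).round(1),'c',c.round(4),'z %.4f'%np.median(Q[:,2]),len(Q))
        else: print(n,k,'few',len(Q))
E
python3 held.py .008 .08
```

```text
wrist held c-g [-2.5 -0.2] c [ 0.476  -0.2632  0.0256] z 0.1806 1195
wrist tower c-g [-1.4 -1.9] c [ 0.4672 -0.2775  0.026 ] z 0.0807 557
scene held c-g [0.2 1.1] c [ 0.4787 -0.2619  0.0259] z 0.1795 78
scene tower c-g [ 0.7 -0.2] c [ 0.4693 -0.2758  0.0263] z 0.0790 119
```

```bash
python3 -m creep '[[[1,-1.4,2,0.9,1.1,0.2,0],[1,0,2,0,0,0,0],[1,0,1,0,0,0,0],[1,0,0.5,0,0,0,0],[1,0,0,0,0,0,0],[1,0,0,0,0,0,0],[1,0,0,0,0,0,0],[1,0,0,0,0,0,0]]]' 25
python3 to.py .4694 -.2768 .094 90
```

```text
t: 7.5
tool_pos: [0.4719, -0.278, 0.1197]
orientation: [-1.216, -1.211, 1.213]
force: [-0.1, 0.3, -1.4]
opening: 0.0548
t 7.5 pos [ 0.4719 -0.278   0.1197] left cm [0.14 2.56 0.26] turn [ 0.24  0.11 -0.35] after-turn cm [0.12 2.57 0.25] F [-0.1  0.3 -1.4] op 0.0548
```

```bash
python3 -m creep '[[[1,0.12,0.8,0.25,0.2,0.1,-0.3],[1,0,0,0,0,0,0],[1,0,0,0,0,0,0],[1,0,0,0,0,0,0],[1,0,0,0,0,0,0],[1,0,0,0,0,0,0],[1,0,0,0,0,0,0],[1,0,0,0,0,0,0]]]' 25
python3 to.py .4694 -.2768 .094 90; python3 held.py .008 .08 1
```

```text
t: 8.3
tool_pos: [0.4699, -0.2772, 0.1122]
orientation: [-1.212, -1.21, 1.209]
force: [-0.3, -0.5, -1.0]
opening: 0.0549
t 8.3 pos [ 0.4699 -0.2772  0.1122] left cm [0.04 1.82 0.05] turn [ 0.12  0.01 -0.09] after-turn cm [0.04 1.82 0.05] F [-0.3 -0.5 -1. ] op 0.0549
wrist held c-g [-2.5 -0.4] c [ 0.4674 -0.2775  0.0256] z 0.1200 1201
wrist tower c-g [-0.6 -2. ] c [ 0.468  -0.2776  0.027 ] z 0.0806 521
scene held c-g [0.6 1. ] c [ 0.4704 -0.2762  0.0257] z 0.1188 71
scene tower c-g [ 0.1 -0.4] c [ 0.4687 -0.276   0.0266] z 0.0792 59
```

```bash
python3 -m creep '[[[1,0,0.6,0.05,0,0,0],[1,0,0.6,0,0,0,0],[1,0,0.4,0,0,0,0],[1,0,0.2,0,0,0,0],[1,0,0.1,0,0,0,0],[1,0,0,0,0,0,0],[1,0,0,0,0,0,0],[1,0,0,0,0,0,0]]]' 25
python3 to.py .4694 -.2768 .094 90
```

```text
t: 9.2
tool_pos: [0.4697, -0.2774, 0.0938]
orientation: [-1.212, -1.21, 1.209]
force: [0.0, 0.4, 2.8]
opening: 0.0553
t 9.2 pos [ 0.4697 -0.2774  0.0938] left cm [ 0.06 -0.02  0.03] turn [ 0.15  0.   -0.1 ] after-turn cm [ 0.06 -0.02  0.03] F [0.  0.4 2.8] op 0.0553
```

```bash
python3 -m creep '[[[0.85,0,0.1,0,0,0,0],[0,0,0,0,0,0,0],[0,0,0,0,0,0,0],[0,0,0,0,0,0,0],[0,0,0,0,0,0,0],[0,0,0,0,0,0,0],[0,0,-2,0,0,0,0],[0,0,-4,0,0,0,0]]]' 25
python3 -m creep '[[[0,0,-3,0,0,0,0],[0,0,-1,0,0,0,0],[0,0,0,0,0,0,0],[0,0,0,0,0,0,0],[0,0,0,0,0,0,0],[0,0,0,0,0,0,0],[0,0,0,0,0,0,0],[0,0,0,0,0,0,0]]]' 25
python3 held.py .2 .101 1
python3 to.py .6215 .0715 .12 90; python3 -c "
from h import *
cam('wrist','w3.png')"
```

```text
t: 10.0
tool_pos: [0.4657, -0.2745, 0.1473]
orientation: [-1.199, -1.206, 1.209]
force: [0.6, -1.2, 0.3]
opening: 0.0926
t: 10.8
tool_pos: [0.4657, -0.2745, 0.1867]
orientation: [-1.198, -1.206, 1.209]
force: [-0.2, -0.5, 0.6]
opening: 0.093
wrist held few 0
wrist tower c-g [-0.7 -2.2] c [ 0.4679 -0.2778  0.0261] z 0.1016 897
scene held few 0
scene tower c-g [ 1.3 -0.4] c [ 0.4699 -0.276   0.0262] z 0.1004 118
t 10.9 pos [ 0.4658 -0.2746  0.1869] left cm [ 34.56   6.78 -15.63] turn [-0.48  0.    0.36] after-turn cm [ 34.61   6.69 -15.57] F [-0.4 -0.2 -0.2] op 0.0932
```

View pics/w3.png

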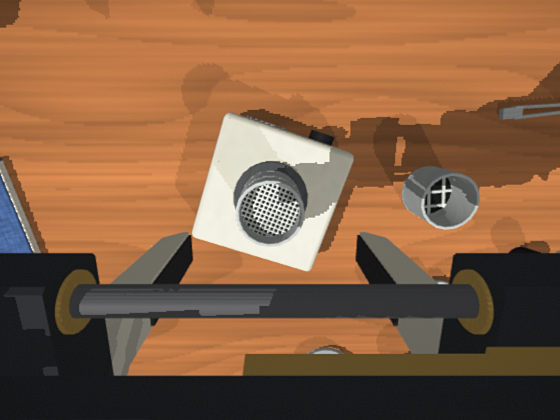

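The fine sieve is seated: rim at z 0.101, centred, seen at (270,210). Next the medium.

```bash
python3 -m creep '[[[0,3,0,-1.3,-0.5,0,0.3],[0,4.4,0,-2,0,0,0],[0,4.4,0,-2,0,0,0],[0,4.4,0,-2,0,0,0],[0,4.4,0.5,-2,0,0,0],[0,4.4,1,-2,0,0,0],[0,4,1,-1.8,0,0,0],[0,2,1,-1,0,0,0]]]' 25
python3 to.py .6215 .0715 .12 90
python3 -m creep '[[[0,1,1,-0.5,0,0,0],[0,0,0.5,0,0,0,0],[0,0,0,0,0,0,0],[0,0,0,0,0,0,0],[0,0,0,0,0,0,0],[0,0,0,0,0,0,0],[0,0,0,0,0,0,0],[0,0,0,0,0,0,0]]]' 25
python3 to.py .6215 .0715 .025 90
```

```text
t: 11.75
tool_pos: [0.6138, 0.0412, 0.1554]
orientation: [-1.222, -1.209, 1.2]
force: [0.3, -1.2, -0.2]
opening: 0.093
t 11.8 pos [0.6138 0.0412 0.1554] left cm [ 3.04  3.54 -0.71] turn [ 0.55 -0.48 -0.13] after-turn cm [ 3.03  3.54 -0.77] F [ 0.3 -1.2 -0.2] op 0.0930
t: 12.55
tool_pos: [0.6188, 0.0488, 0.1397]
orientation: [-1.223, -1.207, 1.2]
force: [-0.3, -0.6, -0.8]
opening: 0.093
t 12.6 pos [0.6188 0.0488 0.1397] left cm [ 2.32 11.47 -0.15] turn [ 0.52 -0.57 -0.2 ] after-turn cm [ 2.27 11.47 -0.27] F [-0.3 -0.6 -0.8] op 0.0930
```

```bash
python3 -m creep '[[[0,2.3,1,-0.25,0.5,-0.5,-0.2],[0,0,1,0,0,0,0],[0,0,2,0,0,0,0],[0,0,1,0,0,0,0],[0,0,0.5,0,0,0,0],[0,0,0,0,0,0,0],[0,0,0,0,0,0,0],[0,0,0,0,0,0,0]]]' 25
python3 to.py .6215 .0715 .026 90
python3 - <<'E'
from meas import *
P=cloud(cam('wrist')).reshape(-1,3)
for k,g in dict(med=(.6215,.0715),lid=(.6043,-.0803)).items():
    Q=P[(np.hypot(*(P[:,:2]-g).T)<.034)&(P[:,2]>.008)&(P[:,2]<.046)];
    if len(Q)<20: continue
    zt=np.percentile(Q[:,2],98);R=Q[Q[:,2]>zt-.004];print(k,zt,circ(R).round(4),len(R))
E
```

```text
t: 13.35
tool_pos: [0.6234, 0.0697, 0.0855]
orientation: [-1.215, -1.21, 1.206]
force: [-0.7, -0.6, 0.0]
opening: 0.0931
t 13.3 pos [0.6234 0.0697 0.0855] left cm [0.19 5.95 0.22] turn [ 0.27 -0.17 -0.05] after-turn cm [0.18 5.95 0.19] F [-0.7 -0.6  0. ] op 0.0931
med 0.04159835456871309 [0.6199 0.0704 0.0261] 1206
lid 0.04445802375409317 [ 0.6029 -0.0805  0.0077] 886
```

```bash
python3 -m creep '[[[0,0.15,1.5,0.22,0.3,-0.2,0],[0,0,1.5,0,0,0,0],[0,0,1.2,0,0,0,0],[0,0,0.6,0,0,0,0],[0,0,0.3,0,0,0,0],[0,0,0,0,0,0,0],[0,0,0,0,0,0,0],[0,0,0,0,0,0,0]]]' 25
python3 to.py .621 .0712 .026 90
```

```text
t: 14.2
tool_pos: [0.6211, 0.0713, 0.03]
orientation: [-1.209, -1.209, 1.211]
force: [0.1, -0.7, -0.4]
opening: 0.093
t 14.2 pos [0.6211 0.0713 0.03  ] left cm [-0.01  0.4   0.01] turn [-0.06  0.05 -0.05] after-turn cm [-0.01  0.4   0.01] F [ 0.1 -0.7 -0.4] op 0.0930
```

```bash
python3 -m creep '[[[0,0,0.4,0,0,0,0],[0,0,0,0,0,0,0],[1,0,0,0,0,0,0],[1,0,0,0,0,0,0],[1,0,0,0,0,0,0],[1,0,0,0,0,0,0],[1,0,0,0,0,0,0],[1,0,0,0,0,0,0]]]' 25
python3 to.py .621 .0712 .026 90
python3 -m creep '[[[1,0,0,0,0,0,0],[1,0,0,0,0,0,0],[1,0,-2,0,0,0,0],[1,0,-4,0,0,0,0],[1,0,-4,0,0,0,0],[1,0,-4,0,0,0,0],[1,0,-2,0,0,0,0],[1,0,0,0,0,0,0]]]' 25
python3 to.py .4697 -.2774 .18 90
```

```text
t: 15.0
tool_pos: [0.6225, 0.0713, 0.0276]
orientation: [-1.211, -1.211, 1.209]
force: [0.4, 0.4, -0.8]
opening: 0.0557
t 15.0 pos [0.6225 0.0713 0.0276] left cm [-0.01  0.16  0.15] turn [ 0.13  0.05 -0.05] after-turn cm [-0.01  0.16  0.15] F [ 0.4  0.4 -0.8] op 0.0557
t: 15.8
tool_pos: [0.6193, 0.0714, 0.1894]
orientation: [-1.205, -1.205, 1.213]
force: [0.9, -0.2, -1.2]
opening: 0.0558
t 15.8 pos [0.6193 0.0714 0.1894] left cm [-34.86   1.06  14.99] turn [-0.33  0.05 -0.06] after-turn cm [-34.88   0.94  14.96] F [ 0.9 -0.2 -1.2] op 0.0558
```

```bash
python3 -m creep '[[[1,-3,0,1.3,-0.3,0,0],[1,-4.4,0,1.9,0,0,0],[1,-4.4,0,1.9,0,0,0],[1,-4.4,0,1.9,0,0,0],[1,-4.4,0,1.9,0,0,0],[1,-4.4,0,1.9,0,0,0],[1,-4,0,1.7,0,0,0],[1,-2,0,1,0,0,0]]]' 25
python3 to.py .4697 -.2774 .18 90
python3 -m creep '[[[1,-2,0,0.6,0,0,0],[1,-1,0,0,0,0,0],[1,0,0,0,0,0,0],[1,0,0,0,0,0,0],[1,0,0,0,0,0,0],[1,0,0,0,0,0,0],[1,0,0,0,0,0,0],[1,0,0,0,0,0,0]]]' 25
python3 to.py .4697 -.2774 .1204 90; python3 held.py .0124 .101 1
```

```text
t: 16.6
tool_pos: [0.4767, -0.2439, 0.1759]
orientation: [-1.193, -1.21, 1.218]
force: [1.2, -0.2, -1.1]
opening: 0.056
t 16.6 pos [ 0.4767 -0.2439  0.1759] left cm [-3.34 -0.42  0.73] turn [-0.63  0.52  0.26] after-turn cm [-3.35 -0.41  0.7 ] F [ 1.2 -0.2 -1.1] op 0.0560
t: 17.4
tool_pos: [0.468, -0.2725, 0.1684]
orientation: [-1.184, -1.207, 1.216]
force: [-0.7, -0.2, -1.0]
opening: 0.0563
t 17.4 pos [ 0.468  -0.2725  0.1684] left cm [-0.55  4.79 -0.26] turn [-1.05  0.45  0.63] after-turn cm [-0.49  4.8  -0.17] F [-0.7 -0.2 -1. ] op 0.0563
wrist held c-g [-3.3 -0.3] c [ 0.4646 -0.273   0.0255] z 0.1817 1316
wrist tower c-g [ 0.  -1.9] c [ 0.4686 -0.2775  0.0268] z 0.1017 380
scene held c-g [-0.1  1.1] c [ 0.4678 -0.2715  0.0257] z 0.1798 82
scene tower c-g [ 1.6 -0.4] c [ 0.4702 -0.276   0.0262] z 0.1003 107
```

```bash
python3 -m creep '[[[1,-0.45,1,-0.28,-1,0.45,0.6],[1,0,1,0,0,0,0],[1,0,0.5,0,0,0,0],[1,0,0,0,0,0,0],[1,0,0,0,0,0,0],[1,0,0,0,0,0,0],[1,0,0,0,0,0,0],[1,0,0,0,0,0,0]]]' 25
python3 to.py .4705 -.277 .1204 90; python3 held.py .0124 .101 1
```

```text
t: 18.3
tool_pos: [0.4711, -0.277, 0.1436]
orientation: [-1.209, -1.209, 1.21]
force: [-0.4, 0.0, -1.3]
opening: 0.056
t 18.3 pos [ 0.4711 -0.277   0.1436] left cm [-0.    2.32  0.06] turn [-0.01  0.03 -0.01] after-turn cm [-0.    2.32  0.06] F [-0.4  0.  -1.3] op 0.0560
wrist held c-g [-3.5 -0.4] c [ 0.4676 -0.2773  0.0255] z 0.1566 1298
wrist tower c-g [ 0.3 -2.1] c [ 0.4689 -0.2777  0.027 ] z 0.1016 459
scene held c-g [-0.6  1.1] c [ 0.4705 -0.2758  0.026 ] z 0.1548 79
scene tower c-g [ 1.5 -0.2] c [ 0.4701 -0.2758  0.026 ] z 0.1003 66
```

Aligned within 1 mm. Descend, seat and release.

```bash
python3 -m creep '[[[1,0,0.7,0,0,0,0],[1,0,0.7,0,0,0,0],[1,0,0.5,0,0,0,0],[1,0,0.3,0,0,0,0],[1,0,0.2,0,0,0,0],[1,0,0,0,0,0,0],[1,0,0,0,0,0,0],[1,0,0,0,0,0,0]]]' 25
python3 to.py .4705 -.277 .1204 90
```

```text
t: 19.2
tool_pos: [0.4719, -0.2774, 0.1216]
orientation: [-1.211, -1.21, 1.21]
force: [1.3, -0.2, -0.6]
opening: 0.0556
t 19.2 pos [ 0.4719 -0.2774  0.1216] left cm [0.04 0.12 0.14] turn [ 0.09  0.04 -0.08] after-turn cm [0.04 0.12 0.14] F [ 1.3 -0.2 -0.6] op 0.0556
```

```bash
python3 -m creep '[[[1,0,0.15,0.1,0,0,0],[1,0,0.1,0,0,0,0],[1,0,0,0,0,0,0],[1,0,0,0,0,0,0],[0.8,0,0,0,0,0,0],[0,0,0,0,0,0,0],[0,0,0,0,0,0,0],[0,0,0,0,0,0,0]]]' 25
python3 to.py .4705 -.277 .1204 90
python3 -m creep '[[[0,0,0,0,0,0,0],[0,0,-2,0,0,0,0],[0,0,-3,0,0,0,0],[0,0,-3,0,0,0,0],[0,0,-1,0,0,0,0],[0,0,0,0,0,0,0],[0,0,0,0,0,0,0],[0,0,0,0,0,0,0]]]' 25
python3 held.py .2 .134 1
python3 to.py .471 -.1048 .16 90
```

```text
t: 20.0
tool_pos: [0.4719, -0.2774, 0.1207]
orientation: [-1.213, -1.212, 1.209]
force: [0.4, 1.0, -0.1]
opening: 0.0752
t 20.0 pos [ 0.4719 -0.2774  0.1207] left cm [0.04 0.02 0.14] turn [ 0.21  0.04 -0.09] after-turn cm [0.04 0.03 0.14] F [ 0.4  1.  -0.1] op 0.0752
t: 20.8
tool_pos: [0.4696, -0.2759, 0.2081]
orientation: [-1.205, -1.209, 1.209]
force: [0.7, 0.1, 0.7]
opening: 0.0932
wrist held few 0
wrist tower c-g [ 0.9 -2.3] c [ 0.4695 -0.2779  0.0261] z 0.1346 1005
scene held few 0
scene tower c-g [ 3.1 -0.7] c [ 0.4717 -0.2763  0.0264] z 0.1331 122
t 20.9 pos [ 0.4694 -0.2758  0.2078] left cm [17.08  4.84 -0.19] turn [-0.17  0.04  0.19] after-turn cm [17.1   4.78 -0.16] F [-0.3  0.7 -0.9] op 0.0929
```

```bash
python3 -m creep '[[[0,3,0,0,0,0,0],[0,4,0,0,0,0,0],[0,4,0,0,0,0,0],[0,3.5,1,0,0,0,0],[0,2,2,0,0,0,0],[0,1,2,0,0,0,0],[0,0,1,0,0,0,0],[0,0,0,0,0,0,0]]]' 25
python3 to.py .4705 -.105 .1 90
python3 - <<'E'
from meas import *
P=cloud(cam('wrist','w4.png')).reshape(-1,3)
for k,g in dict(coarse=(.471,-.1048),lid=(.6043,-.0803)).items():
    Q=P[(np.hypot(*(P[:,:2]-g).T)<.034)&(P[:,2]>.008)&(P[:,2]<.06)];
    if len(Q)<20: continue
    zt=np.percentile(Q[:,2],98);R=Q[Q[:,2]>zt-.004];print(k,zt,circ(R).round(4),len(R))
E
```

```text
t: 21.7
tool_pos: [0.465, -0.0937, 0.1393]
orientation: [-1.196, -1.203, 1.209]
force: [0.0, 0.3, -0.4]
opening: 0.0929
t 21.7 pos [ 0.465  -0.0937  0.1393] left cm [-1.16  3.91 -0.6 ] turn [-0.68 -0.06  0.4 ] after-turn cm [-1.13  3.93 -0.55] F [ 0.   0.3 -0.4] op 0.0929
coarse 0.055554697143422725 [ 0.4693 -0.1064  0.0261] 839
lid 0.04460556591719489 [ 0.5995 -0.082   0.0066] 286
```

View pics/w4.png

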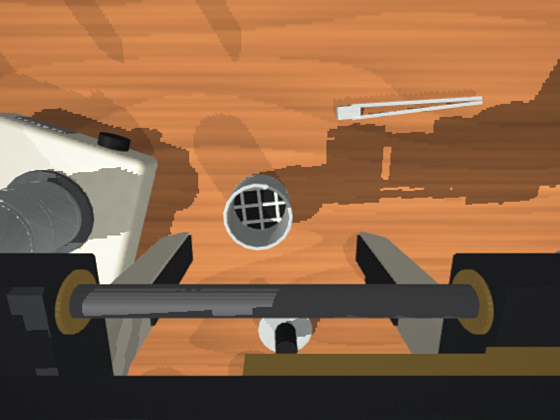

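The coarse sieve is at (258,212), clear of the fingers, with the lid behind at (285,335). Move over it and descend.

```bash
python3 -m creep '[[[0,-1.15,1,-0.6,-0.7,0,0.4],[0,0,1,0,0,0,0],[0,0,0.5,0,0,0,0],[0,0,0,0,0,0,0],[0,0,0,0,0,0,0],[0,0,0,0,0,0,0],[0,0,0,0,0,0,0],[0,0,0,0,0,0,0]]]' 25
python3 to.py .4705 -.105 .037 90
```

```text
t: 22.55
tool_pos: [0.4733, -0.1086, 0.118]
orientation: [-1.216, -1.208, 1.204]
force: [-0.5, -0.5, -0.5]
opening: 0.093
t 22.6 pos [ 0.4733 -0.1086  0.118 ] left cm [0.37 8.1  0.32] turn [ 0.28 -0.31 -0.08] after-turn cm [0.36 8.1  0.28] F [-0.5 -0.5 -0.5] op 0.0930
```

```bash
python3 -m creep '[[[0,0.3,1.5,0.3,0.3,-0.3,0],[0,0,2,0,0,0,0],[0,0,2,0,0,0,0],[0,0,1,0,0,0,0],[0,0,0.5,0,0,0,0],[0,0,0.2,0,0,0,0],[0,0,0,0,0,0,0],[0,0,0,0,0,0,0]]]' 25
python3 to.py .4705 -.105 .037 90
```

```text
t: 23.35
tool_pos: [0.4698, -0.1044, 0.0416]
orientation: [-1.209, -1.21, 1.212]
force: [0.2, -0.1, -0.9]
opening: 0.0931
t 23.4 pos [ 0.4698 -0.1044  0.0416] left cm [-0.06  0.46 -0.07] turn [-0.03  0.11 -0.09] after-turn cm [-0.06  0.46 -0.07] F [ 0.2 -0.1 -0.9] op 0.0931
```

```bash
python3 -m creep '[[[0,0,0.4,0,0,0,0],[0,0,0,0,0,0,0],[1,0,0,0,0,0,0],[1,0,0,0,0,0,0],[1,0,0,0,0,0,0],[1,0,0,0,0,0,0],[1,0,0,0,0,0,0],[1,0,0,0,0,0,0]]]' 25
python3 to.py .4705 -.105 .037 90
python3 -m creep '[[[1,0,0,0,0,0,0],[1,0,0,0,0,0,0],[1,0,-2,0,0,0,0],[1,0,-4,0,0,0,0],[1,0,-4,0,0,0,0],[1,0,-4,0,0,0,0],[1,0,-3,0,0,0,0],[1,0,-1,0,0,0,0]]]' 25
python3 to.py .4705 -.277 .215 90
```

```text
t: 24.15
tool_pos: [0.4718, -0.1052, 0.0397]
orientation: [-1.213, -1.212, 1.211]
force: [0.5, -0.6, -0.5]
opening: 0.0563
t 24.1 pos [ 0.4718 -0.1052  0.0397] left cm [0.02 0.27 0.13] turn [ 0.21  0.1  -0.17] after-turn cm [0.02 0.27 0.13] F [ 0.5 -0.6 -0.5] op 0.0563
t: 24.95
tool_pos: [0.4671, -0.1033, 0.2209]
orientation: [-1.203, -1.206, 1.213]
force: [-0.4, 0.1, -1.5]
opening: 0.0564
t 24.9 pos [ 0.4671 -0.1033  0.2209] left cm [-17.38   0.58  -0.31] turn [-0.4   0.1   0.04] after-turn cm [-17.37   0.59  -0.34] F [-0.4  0.1 -1.5] op 0.0564
```

```bash
python3 -m creep '[[[1,-2.5,0,-0.3,-0.4,0,0],[1,-3.8,0,0,0,0,0],[1,-3.8,0,0,0,0,0],[1,-3.5,0,0,0,0,0],[1,-2,0,0,0,0,0],[1,-0.8,0,0,0,0,0],[1,0,0,0,0,0,0],[1,0,0,0,0,0,0]]]' 25
python3 to.py .4705 -.277 .1667 90
python3 -m creep '[[[1,0,0,0,0,0,0],[1,0,0,0,0,0,0],[1,0,0,0,0,0,0],[1,0,0,0,0,0,0],[1,0,0,0,0,0,0],[1,0,0,0,0,0,0],[1,0,0,0,0,0,0],[1,0,0,0,0,0,0]]]' 25
python3 to.py .4705 -.277 .1667 90
python3 held.py .0143 .134 1
```

```text
t: 25.75
tool_pos: [0.4692, -0.27, 0.2132]
orientation: [-1.199, -1.212, 1.21]
force: [0.1, 0.5, -1.7]
opening: 0.0561
t 25.8 pos [ 0.4692 -0.27    0.2132] left cm [-0.73  4.64 -0.15] turn [-0.28  0.26  0.39] after-turn cm [-0.7   4.65 -0.13] F [ 0.1  0.5 -1.7] op 0.0561
t: 26.55
tool_pos: [0.4702, -0.266, 0.2135]
orientation: [-1.197, -1.216, 1.213]
force: [0.1, -0.3, -0.7]
opening: 0.0558
t 26.6 pos [ 0.4702 -0.266   0.2135] left cm [-1.13  4.67 -0.04] turn [-0.23  0.54  0.41] after-turn cm [-1.1   4.68 -0.03] F [ 0.1 -0.3 -0.7] op 0.0558
wrist held c-g [-3.4 -0.5] c [ 0.4667 -0.2666  0.0255] z 0.2284 1297
wrist tower c-g [ 1.1 -1.9] c [ 0.4697 -0.2775  0.0263] z 0.1346 406
scene held c-g [-0.2  0.9] c [ 0.4699 -0.2652  0.0259] z 0.2269 95
scene tower c-g [ 3.  -0.4] c [ 0.4716 -0.276   0.0262] z 0.1329 107
```

```bash
python3 -m creep '[[[1,-1.1,1,-0.1,-0.2,0.5,0.4],[1,0,1,0,0,0,0],[1,0,0.4,0,0,0,0],[1,0,0,0,0,0,0],[1,0,0,0,0,0,0],[1,0,0,0,0,0,0],[1,0,0,0,0,0,0],[1,0,0,0,0,0,0]]]' 25
python3 to.py .4712 -.2769 .1667 90
```

```text
t: 27.45
tool_pos: [0.4708, -0.278, 0.1862]
orientation: [-1.208, -1.208, 1.209]
force: [0.4, -0.4, -2.0]
opening: 0.0562
t 27.4 pos [ 0.4708 -0.278   0.1862] left cm [ 0.11  1.95 -0.05] turn [-0.09 -0.04  0.03] after-turn cm [ 0.11  1.95 -0.04] F [ 0.4 -0.4 -2. ] op 0.0562
```

```bash
python3 -m creep '[[[1,0.1,0.6,0,0,0,0],[1,0,0.6,0,0,0,0],[1,0,0.4,0,0,0,0],[1,0,0.3,0,0,0,0],[1,0,0.1,0,0,0,0],[1,0,0.1,0,0,0,0],[1,0,0,0,0,0,0],[1,0,0,0,0,0,0]]]' 25
python3 to.py .4712 -.2769 .1667 90
```

```text
t: 28.25
tool_pos: [0.472, -0.2773, 0.1669]
orientation: [-1.212, -1.21, 1.209]
force: [0.4, 0.0, -0.6]
opening: 0.0561
t 28.2 pos [ 0.472  -0.2773  0.1669] left cm [0.04 0.02 0.08] turn [ 0.11 -0.02 -0.09] after-turn cm [0.04 0.02 0.08] F [ 0.4  0.  -0.6] op 0.0561
```

```bash
python3 -m creep '[[[1,0,0.15,0,0,0,0],[1,0,0.1,0,0,0,0],[1,0,0,0,0,0,0],[0.8,0,0,0,0,0,0],[0,0,0,0,0,0,0],[0,0,0,0,0,0,0],[0,0,0,0,0,0,0],[0,0,0,0,0,0,0]]]' 25
python3 to.py .4712 -.2769 .1667 90
python3 -m creep '[[[0,0,0,0,0,0,0],[0,0,-2,0,0,0,0],[0,0,-3,0,0,0,0],[0,0,-3,0,0,0,0],[0,0,-1,0,0,0,0],[0,0,0,0,0,0,0],[0,0,0,0,0,0,0],[0,0,0,0,0,0,0]]]' 25
python3 held.py .2 .181 1
python3 to.py .6043 -.0803 .16 90
```

```text
t: 29.05
tool_pos: [0.4726, -0.2775, 0.1659]
orientation: [-1.214, -1.21, 1.209]
force: [-0.0, -0.6, -0.4]
opening: 0.0838
t 29.1 pos [ 0.4726 -0.2775  0.1659] left cm [ 0.06 -0.08  0.14] turn [ 0.2  -0.01 -0.13] after-turn cm [ 0.06 -0.08  0.14] F [-0.  -0.6 -0.4] op 0.0838
t: 29.85
tool_pos: [0.4709, -0.2764, 0.2541]
orientation: [-1.207, -1.208, 1.209]
force: [0.0, 0.7, -1.3]
opening: 0.0932
wrist held few 0
wrist tower c-g [ 1.5 -2.3] c [ 0.4701 -0.2779  0.0261] z 0.1816 1006
scene held few 0
scene tower c-g [ 3.8 -0.4] c [ 0.4724 -0.276   0.0264] z 0.1800 142
t 29.9 pos [ 0.4706 -0.2762  0.2538] left cm [ 19.58   9.39 -13.38] turn [-0.13 -0.02  0.1 ] after-turn cm [ 19.59   9.38 -13.37] F [0.  0.1 0.8] op 0.0928
```

The coarse sieve is seated (rim z about 0.181). Now the lid.

```bash
python3 -m creep '[[[0,2.5,0,-1.7,0,0,0],[0,3.9,0,-2.7,0,0,0],[0,3.9,0,-2.7,0,0,0],[0,3.9,1,-2.7,0,0,0],[0,2.5,2,-1.8,0,0,0],[0,1.5,2.5,-1,0,0,0],[0,0,2,0,0,0,0],[0,0,1,0,0,0,0]]]' 25
python3 -m creep '[[[0,0,0,0,0,0,0],[0,0,0,0,0,0,0],[0,0,0,0,0,0,0],[0,0,0,0,0,0,0],[0,0,0,0,0,0,0],[0,0,0,0,0,0,0],[0,0,0,0,0,0,0],[0,0,0,0,0,0,0]]]' 25
python3 to.py .6043 -.0803 .1 90
python3 - <<'E'
from meas import *
P=cloud(cam('wrist')).reshape(-1,3);g=(.6043,-.0803)
Q=P[(np.hypot(*(P[:,:2]-g).T)<.02)&(P[:,2]>.03)&(P[:,2]<.06)]
zt=np.percentile(Q[:,2],98);R=Q[Q[:,2]>zt-.003];print(zt,cv2.minEnclosingCircle(R[:,:2].astype(np.float32)),R.mean(0),len(R))
E
```

```text
t: 30.75
tool_pos: [0.5986, -0.0864, 0.1591]
orientation: [-1.201, -1.202, 1.208]
force: [0.2, -0.4, 0.7]
opening: 0.0929
t: 31.55
tool_pos: [0.5986, -0.0889, 0.1613]
orientation: [-1.205, -1.201, 1.205]
force: [-0.4, 0.7, 0.1]
opening: 0.093
t 31.6 pos [ 0.5986 -0.0889  0.1613] left cm [ 0.85  6.13 -0.61] turn [-0.4  -0.37  0.19] after-turn cm [ 0.86  6.13 -0.57] F [-0.4  0.7  0.1] op 0.0930
0.04530334915881375 ((0.603144109249115, -0.08209626376628876), 0.010924424976110458) [ 0.60286657 -0.08205161  0.0438888 ] 406
```

```bash
python3 -m creep '[[[0,0.85,2,-0.6,-0.4,-0.4,0.2],[0,0,2,0,0,0,0],[0,0,1.5,0,0,0,0],[0,0,0.5,0,0,0,0],[0,0,0,0,0,0,0],[0,0,0,0,0,0,0],[0,0,0,0,0,0,0],[0,0,0,0,0,0,0]]]' 25
python3 to.py .6038 -.081 .03 90
```

```text
t: 32.4
tool_pos: [0.6065, -0.0808, 0.1023]
orientation: [-1.213, -1.212, 1.208]
force: [0.7, 0.1, 0.2]
opening: 0.0928
t 32.4 pos [ 0.6065 -0.0808  0.1023] left cm [-0.01  7.23  0.3 ] turn [ 0.25  0.02 -0.07] after-turn cm [-0.02  7.23  0.27] F [0.7 0.1 0.2] op 0.0928
```

```bash
python3 -m creep '[[[0,0,1.5,0.25,0.2,0,0],[0,0,2,0,0,0,0],[0,0,1.7,0,0,0,0],[0,0,0.7,0,0,0,0],[0,0,0.3,0,0,0,0],[0,0,0,0,0,0,0],[0,0,0,0,0,0,0],[0,0,0,0,0,0,0]]]' 25
python3 to.py .6038 -.081 .03 90
```

```text
t: 33.2
tool_pos: [0.6055, -0.0816, 0.0389]
orientation: [-1.215, -1.212, 1.209]
force: [0.1, 0.2, 0.1]
opening: 0.0927
t 33.2 pos [ 0.6055 -0.0816  0.0389] left cm [0.06 0.89 0.17] turn [ 0.28  0.01 -0.14] after-turn cm [0.06 0.89 0.17] F [0.1 0.2 0.1] op 0.0927
```

```bash
python3 -m creep '[[[0,0.06,0.6,0.17,0.3,0,-0.1],[0,0,0.3,0,0,0,0],[0,0,0,0,0,0,0],[1,0,0,0,0,0,0],[1,0,0,0,0,0,0],[1,0,0,0,0,0,0],[1,0,0,0,0,0,0],[1,0,0,0,0,0,0]]]' 25
python3 -m creep '[[[1,0,0,0,0,0,0],[1,0,0,0,0,0,0],[1,0,0,0,0,0,0],[1,0,0,0,0,0,0],[1,0,0,0,0,0,0],[1,0,0,0,0,0,0],[1,0,0,0,0,0,0],[1,0,0,0,0,0,0]]]' 25
python3 to.py .6038 -.081 .03 90
```

```text
t: 34.0
tool_pos: [0.6051, -0.0812, 0.0311]
orientation: [-1.212, -1.211, 1.209]
force: [0.1, -0.2, 0.5]
opening: 0.0574
t: 34.8
tool_pos: [0.6052, -0.0813, 0.0312]
orientation: [-1.212, -1.211, 1.209]
force: [0.2, -0.4, -0.1]
opening: 0.0218
t 34.8 pos [ 0.6052 -0.0813  0.0312] left cm [0.03 0.12 0.14] turn [ 0.15  0.01 -0.08] after-turn cm [0.03 0.12 0.14] F [ 0.2 -0.4 -0.1] op 0.0218
```

```bash
python3 -m creep '[[[1,0,-2,0,0,0,0],[1,0,-4,0,0,0,0],[1,0,-4,0,0,0,0],[1,0,-4,0,0,0,0],[1,0,-4,0,0,0,0],[1,0,-4,0,0,0,0],[1,0,-2,0,0,0,0],[1,0,0,0,0,0,0]]]' 25
python3 to.py .472 -.2772 .26 90
```

```text
t: 35.6
tool_pos: [0.6018, -0.0803, 0.2765]
orientation: [-1.205, -1.206, 1.211]
force: [0.9, -0.5, -0.9]
opening: 0.0216
t 35.6 pos [ 0.6018 -0.0803  0.2765] left cm [-19.69   1.71  12.98] turn [-0.3   0.01  0.03] after-turn cm [-19.69   1.65  12.98] F [ 0.9 -0.5 -0.9] op 0.0216
```

```bash
python3 -m creep '[[[1,-2.2,0,1.4,-0.3,0,0],[1,-3.6,0,2.4,0,0,0],[1,-3.6,0,2.4,0,0,0],[1,-3.6,0,2.4,0,0,0],[1,-3,0,2,0,0,0],[1,-2,0,1.4,0,0,0],[1,-1,0,0.7,0,0,0],[1,0,0,0,0,0,0]]]' 25
python3 -m creep '[[[1,0,0,0,0,0,0],[1,0,0,0,0,0,0],[1,0,0,0,0,0,0],[1,0,0,0,0,0,0],[1,0,0,0,0,0,0],[1,0,0,0,0,0,0],[1,0,0,0,0,0,0],[1,0,0,0,0,0,0]]]' 25
python3 to.py .472 -.2772 .2052 90
python3 held.py -.0182 .181 1;python3 -c "
from h import *
cam('wrist','w5.png')"
```

```text
t: 36.4
tool_pos: [0.4675, -0.2735, 0.2621]
orientation: [-1.193, -1.207, 1.211]
force: [0.6, -0.2, -1.6]
opening: 0.0216
t: 37.2
tool_pos: [0.4704, -0.2689, 0.2607]
orientation: [-1.188, -1.212, 1.214]
force: [-0.5, -0.2, -1.3]
opening: 0.0216
t 37.2 pos [ 0.4704 -0.2689  0.2607] left cm [-0.89  5.54 -0.22] turn [-0.7   0.53  0.61] after-turn cm [-0.83  5.55 -0.16] F [-0.5 -0.2 -1.3] op 0.0216
wrist held c-g [ 0.4 -0.1] c [ 0.4707 -0.269   0.0232] z 0.2436 2874
wrist tower c-g [ 1.7 -2.1] c [ 0.4703 -0.2777  0.0262] z 0.1816 410
scene held c-g [-1.2  1. ] c [ 0.4692 -0.2679  0.0212] z 0.2424 222
scene tower c-g [ 3.3 -0.7] c [ 0.4719 -0.2763  0.0262] z 0.1801 131
```

View pics/w5.png

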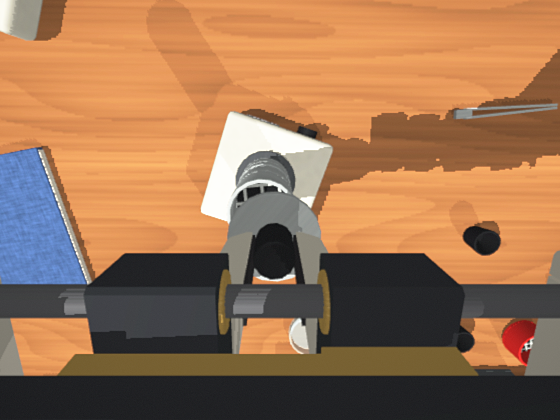

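The lid is held level at (275,235), slightly on the near side of the tower, which is at (265,190). I'll correct the tilt and position, go partway down, and recheck.

```bash
python3 -m creep '[[[1,-0.85,0.8,-0.2,-0.7,0.5,0.6],[1,0,0.8,0,0,0,0],[1,0,0.8,0,0,0,0],[1,0,0.2,0,0,0,0],[1,0,0,0,0,0,0],[1,0,0,0,0,0,0],[1,0,0,0,0,0,0],[1,0,0,0,0,0,0]]]' 25
python3 to.py .4722 -.2774 .2052 90
python3 - <<'E'
from meas import *
p=readout.read_state()['tool_pos']
for n in ['wrist','scene','top']:
    P=cloud(cam(n)).reshape(-1,3);r=np.hypot(*(P[:,:2]-p[:2]).T)
    for k,z in (('disc',p[2]-.018),('rim',.181)):
        Q=P[(r<.04)&(abs(P[:,2]-z)<.0035)]
        if len(Q)>10: print(n,k,np.round(cv2.minEnclosingCircle(Q[:,:2].astype(np.float32))[0],4),round(cv2.minEnclosingCircle(Q[:,:2].astype(np.float32))[1],4),len(Q),'fit',circ(Q).round(4) if k=='rim' else (Q.min(0)+Q.max(0))/2)
E
```

```text
t: 38.15
tool_pos: [0.4722, -0.2769, 0.2335]
orientation: [-1.208, -1.21, 1.209]
force: [0.2, -0.1, -0.9]
opening: 0.0215
t 38.1 pos [ 0.4722 -0.2769  0.2335] left cm [-0.05  2.83 -0.  ] turn [-0.02  0.02  0.06] after-turn cm [-0.05  2.83 -0.  ] F [ 0.2 -0.1 -0.9] op 0.0215
wrist disc [ 0.47   -0.2772] 0.028 2973 fit [ 0.46993341 -0.27724402  0.21550469]
wrist rim [ 0.4621 -0.2782] 0.0263 429 fit [ 0.471  -0.2779  0.0269]
scene disc [ 0.4724 -0.2751] 0.0283 232 fit [ 0.47239799 -0.27582156  0.21554282]
scene rim [ 0.4728 -0.276 ] 0.0289 84 fit [ 0.4722 -0.276   0.0262]
top disc [ 0.478  -0.2517] 0.0104 18 fit [ 0.47802579 -0.25137487  0.21555052]
top rim [ 0.4831 -0.2578] 0.0139 17 fit [ 0.4731 -0.2754  0.0246]
```

Disc and rim agree to 1 mm in wrist and scene. Descend.

```bash
python3 -m creep '[[[1,-0.05,0.7,0,0,0,0],[1,0,0.8,0,0,0,0],[1,0,0.6,0,0,0,0],[1,0,0.4,0,0,0,0],[1,0,0.2,0,0,0,0],[1,0,0.1,0,0,0,0],[1,0,0,0,0,0,0],[1,0,0,0,0,0,0]]]' 25
python3 to.py .4722 -.2774 .2052 90
```

```text
t: 39.1
tool_pos: [0.4731, -0.278, 0.2055]
orientation: [-1.212, -1.211, 1.209]
force: [-0.8, -0.3, -1.1]
opening: 0.0213
t 39.1 pos [ 0.4731 -0.278   0.2055] left cm [0.06 0.03 0.09] turn [ 0.16  0.02 -0.05] after-turn cm [0.06 0.03 0.09] F [-0.8 -0.3 -1.1] op 0.0213
```

```bash
python3 -m creep '[[[1,0,0.15,0,0,0,0],[1,0,0.1,0,0,0,0],[1,0,0,0,0,0,0],[0.7,0,0,0,0,0,0],[0.5,0,0,0,0,0,0],[0,0,0,0,0,0,0],[0,0,0,0,0,0,0],[0,0,0,0,0,0,0]]]' 25
python3 to.py .4722 -.2774 .2052 90
python3 -m creep '[[[0,0,0,0,0,0,0],[0,0,-2,0,0,0,0],[0,0,-3,0,0,0,0],[0,0,-3,0,0,0,0],[0,0,-2,0,0,0,0],[0,0,0,0,0,0,0],[0,0,0,0,0,0,0],[0,0,0,0,0,0,0]]]' 25
python3 - <<'E'
from meas import *
g=np.array([.4705,-.2765])
for n in ['wrist','scene']:
    P=cloud(cam(n,n+'9.png')).reshape(-1,3);r=np.hypot(*(P[:,:2]-g).T)
    for k,z in (('knob',.217),('disc',.187)):
        Q=P[(r<.04)&(abs(P[:,2]-z)<.004)]
        c,R=cv2.minEnclosingCircle(Q[:,:2].astype(np.float32)); print(n,k,np.round(c,4),round(R,4),np.median(Q[:,2]),len(Q))
E
```

```text
t: 39.9
tool_pos: [0.4737, -0.2783, 0.2043]
orientation: [-1.214, -1.212, 1.209]
force: [0.8, 1.3, 0.5]
opening: 0.0556
t 39.9 pos [ 0.4737 -0.2783  0.2043] left cm [ 0.09 -0.09  0.15] turn [ 0.26  0.02 -0.11] after-turn cm [ 0.09 -0.09  0.15] F [0.8 1.3 0.5] op 0.0556
t: 40.7
tool_pos: [0.4722, -0.2773, 0.304]
orientation: [-1.209, -1.21, 1.209]
force: [0.7, 0.5, -0.3]
opening: 0.0931
wrist knob [ 0.4718 -0.2788] 0.0109 0.21773563496480325 549
wrist disc [ 0.4715 -0.2786] 0.0284 0.18787342659715064 2230
scene knob [ 0.4731 -0.2771] 0.0116 0.2163080499318376 66
scene disc [ 0.4728 -0.2768] 0.0296 0.18708681004412434 286
```

View pics/scene9.png

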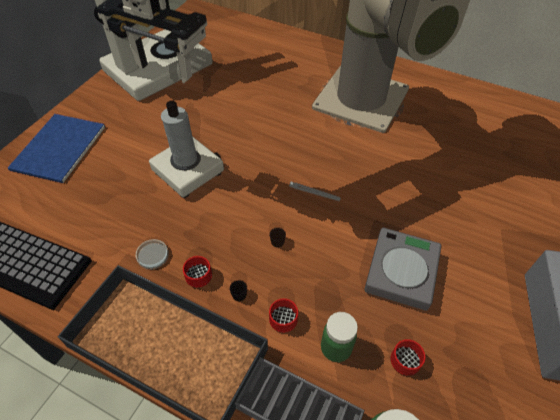

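The scene view shows the tower upright on the shaker at (180,140). Disc at 0.187 and knob top at 0.217 are exactly the seated heights, and everything else is in place. Handing in.

```bash
python3 -c "
from plant import robot
print(robot.close_job())"
```

```text
the job is handed in; nothing more can be done
None
```

I built the tower on the receiver in order (fine, medium, coarse, lid) and handed it in at about 41 s. The hand-in gives no verdict.

| Piece | Measured height after release | Expected |
|---|---|---|
| Fine sieve rim | about 101 mm | 101 mm |
| Medium sieve rim | 133–135 mm | 134 mm |
| Coarse sieve rim | 180–182 mm | 181 mm |
| Lid disc | 187–188 mm | 187 mm |
| Lid knob top | 216–218 mm | 217 mm |

- **Alignment:** within any one camera each piece is within about 2 mm of the one below. The tower drifts about 3–4 mm in +x from receiver to lid. The wrist and scene cameras disagree by 1–2 mm in absolute position, which is within the stated calibration.
- **Stability:** the last picture shows the tower upright and clear of the gripper. I did not take a second picture to check for slow movement.
- **Other objects:** the caps, jar, dish, tweezers and red look-alikes look unmoved in that picture. I did not re-measure them.

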